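Pick out the solid desk weight

ROBOT

A 7-joint arm with a two-finger parallel gripper is mounted at the origin on the work surface. World frame = base frame: x ahead of the robot, y to its left, z up, the work surface at z = 0. Lengths are in m, angles in degrees, forces in N, time in s.
With the tool pointing down it reaches from about 0.35 to 0.775 m from the base axis. Payload 3.1 kg.
Tool frame: the origin (TCP) lies midway between the tips of the shut fingers; the grasp point (between the pads) lies 19 mm behind it; z points along the fingers, y is the direction in which the jaws open and shut (so a half turn about z gives the same grasp; the last joint's range is limited). The gripper opens to 85 mm and grips with 20 to 120 N. Pads are 22 mm wide; open, the fingers measure 114 mm over their backs; the gripper's body (76 mm by 85 mm) begins 54 mm behind the grasp point. The pads swing forward as they close: fully open they stand 13 mm farther back than shut.
Start: joints at [62.355, 17.813, 0.802, 86.603, -0.252, 75.585, -1.558], TCP at [0.235, -0.497, 0.231] pointing down, gripper open.
Joint ranges: [-154.91, 154.91], [-16.99, 109.72], [-72.82, 74.43], [7.12, 147.25], [-82.49, 262.49], [11.32, 116.49], [-174.64, 174.64]. Speed limits (degrees/s): [159.86, 159.86, 180, 180, 180, 180, 180].

INTERFACE

Orientations are given as [roll, pitch, yaw] about the fixed x, y, z axes, in that order (R = Rz(yaw) Ry(pitch) Rx(roll)).
In Python, from station import arm gives the robot as it stands. The module is installed in compiled form; this text tells all that it offers.
- The arm moves only by the shell command python3 -m inch 'ROWS' [OPENING] [FORCE]. ROWS is JSON, a list that holds one entry, the list of rows, each a list of 4 numbers: the shift along the tool's x, y, z in m, then the turn about the tool's z in degrees. In form: [[[x, y, z, twist], ...]]. A call has 1 to 5 rows; each row is the pose to reach, as a shift and turn from the pose commanded when the call began, along the tool's axes at that moment; what a row does not reach only later rows make up. A row lasts 1/8 s, in which the tool goes at most 62.5 mm and 10.7 degrees, less where a joint would pass 70% of its speed; a pose out of reach is approached as far as the arm can. A call with a gripper value outside its range is refused whole. OPENING is the closure, from 0 (fully open) to 1 (shut), set as the call begins (- or left out, the last holds). The fingers move at their own pace and stop on an object; FORCE is the grip in N (left out, the last holds). Time passes only in rows, so rows that repeat a pose let the fingers close. It gives the time, the measured TCP pose, the force and the opening at its end, in the units of the state.
- arm.get_obs(): the state, without advancing time (a new reading comes with each control period).
- arm.get_image(name): name is "scene" or "top"; returns the picture (384x512x3 uint8, red, green, blue); there is no depth.
- arm.calibration(name): a dict with "fx", "fy", "cx", "cy" (pixels), "xyz" and "rotation" of the camera in the world. Camera axes: x right, y down, z forward; pixel columns grow to the right and rows downward; lengths in m; the calibration is good to about 2 mm. A picture is of the moment at which its call begins. calibration takes no time and is no camera call.
- arm.close_job(): hands the job in, once; it reports no verdict.
The state is a dict: "clock": time; "joint_positions": joint angles; "joint_vel": joint speeds; "joint_efforts": joint torques, N m; "tcp_pos": TCP position; "eef_rot": TCP orientation; "contact_force": force on the tool from outside, world axes, zero at the start; "torque": the same for the moment, N m; "gripper_width": opening from 0.0 (shut) to 1.0 (fully open).
Only numpy, scipy, OpenCV 4.12 (cv2) and the standard library are available. Lean on these libraries where they do the work, as an engineer would, in place of code of your own. Each camera call takes 0.05 s, during which the arm holds its last target.

TASK

Two steel desk weights look alike, but one has a solid lead core and the other is nearly empty. Lift them clear of the desk one after the other, first the one nearer the robot, then the farther one, to feel which is heavier; only after that, lower the lighter one into the round nest of the desk tray, let go of it and leave it sitting flat there. Then pick up the heavier one and finish while holding it still and upright over the middle of the drawing, 15 to 20 cm up, without putting it down; leave everything else on the desk where it is.

Things in the scene. Friction and masses are not known exactly. Their poses are not given: they have to be found in the camera images.
- weight_1_mid (a point): steel desk weight standing on the desk: drum 54 mm across, 26 mm high, with a round upright stem 24 mm across (grip it there), 68 mm high in all. The two look alike; one is at least 200 g lighter (both under 0.6 kg; feel which, it changes from run to run). This point is its centre, on the axis 34 mm above its underside; z runs up the stem. The core has 1.5 mm of play
- weight_2_mid (a point): steel desk weight standing on the desk: drum 54 mm across, 26 mm high, with a round upright stem 24 mm across (grip it there), 68 mm high in all. The two look alike; one is at least 200 g lighter (both under 0.6 kg; feel which, it changes from run to run). This point is its centre, on the axis 34 mm above its underside; z runs up the stem. The core has 1.5 mm of play
- round_nest (a point): the middle of the floor of the round nest in the desk tray: a round pocket 62 mm across and 14 mm deep; a weight's drum drops in with 4 mm to spare all round and then stands with its underside at this point, 6 mm above the desk. z is up
- tray: fixed wooden desk tray, 190 mm along its x, 100 mm along its y, 20 mm high, left or right of the weights; origin under its middle, on the desk. Along its x: round nest (centre at x = -45 mm), empty square nest 41 mm wide (x = +28 mm, too small for a weight), slot with a white stick eraser flush with the top (x = +73 mm)
- drawing_mid (a point): the middle of the upper side of the drawing: a white sheet 148 by 105 mm with coloured rings on a thin cork mat 200 by 160 mm, fixed, 5 mm above the desk, on the other side of the weights from the tray; z is up
- eraser: bystander: white eraser block 22 by 46 mm, 12 mm high, lying between the two weights; origin under its middle
- tape: bystander: roll of clear tape lying flat, 52 mm across, 18 mm high; origin under its middle
- sharpener: bystander: grey pencil sharpener 26 by 36 mm, 20 mm high; origin under its middle
- glue_stick: bystander: standing glue stick, 29 mm across, 90 mm high; origin under its middle
- marker: bystander: marker lying along its own y, 15 mm thick, 135 mm long; origin underneath, 45 mm from its plain end
- pen_cup: bystander: glass tumbler of pens, 80 mm across, pens up to 180 mm high; origin under its middle
Things that resemble listed ones, but are neither listed nor needed, are in the scene too. Leave any green or yellow look-alike of the part that bears weight_1_mid alone.

How it is judged (in metres and radians):
On the way, in this order (a step that is already met when the one before it is completed fails the run):
1. the weight nearer the robot is lifted clear of the desk (((height (world z) of weight_1_mid above 0.055 m and world x of weight_1_mid below 0.568 m and contact force between weight_1 and the fingers above 1 N) or (height (world z) of weight_2_mid above 0.055 m and world x of weight_2_mid below 0.568 m and contact force between weight_2 and the fingers above 1 N))), for 0.2 s.
2. the farther weight is lifted clear of the desk (((height (world z) of weight_1_mid above 0.055 m and world x of weight_1_mid above 0.568 m and contact force between weight_1 and the fingers above 1 N) or (height (world z) of weight_2_mid above 0.055 m and world x of weight_2_mid above 0.568 m and contact force between weight_2 and the fingers above 1 N))), for 0.2 s.
3. a weight is lowered into the round nest while still gripped (((horizontal distance between weight_1_mid and round_nest below 0.008 m and z of weight_1_mid in the frame of round_nest below 0.048 m and contact force between weight_1 and the fingers above 0.5 N) or (horizontal distance between weight_2_mid and round_nest below 0.008 m and z of weight_2_mid in the frame of round_nest below 0.048 m and contact force between weight_2 and the fingers above 0.5 N))), for 0.02 s.
4. the lighter weight (pressing on the nest floor with under 3.4 N) sits flat in the round nest, let go (((horizontal distance between weight_1_mid and round_nest below 0.006 m and z of weight_1_mid in the frame of round_nest below 0.038 m and angle between weight_1_mid's own z axis and vertical below 0.1 rad and contact force between weight_1 and the fingers below 0.1 N and contact force between weight_1 and tray_c0 between 0.5 and 3.4 N) or (horizontal distance between weight_2_mid and round_nest below 0.006 m and z of weight_2_mid in the frame of round_nest below 0.038 m and angle between weight_2_mid's own z axis and vertical below 0.1 rad and contact force between weight_2 and the fingers below 0.1 N and contact force between weight_2 and tray_c0 between 0.5 and 3.4 N))), for 0.2 s.
At the end, for the whole second after the job is handed in: the lighter weight (under 3.4 N on the nest floor) rests let go in the round nest (within 6 mm of its centre, down within 4 mm, tilt under 0.1 rad); the heavier is held still in the fingers within 0.26 rad of upright, its centre 0.11 to 0.27 m up and within 40 mm of the middle of the drawing (((horizontal distance between weight_1_mid and round_nest below 0.006 m and z of weight_1_mid in the frame of round_nest below 0.038 m and angle between weight_1_mid's own z axis and vertical below 0.1 rad and contact force between weight_1 and the fingers below 0.1 N and contact force between weight_1 and tray_c0 below 3.4 N and linear speed of weight_1 below 0.02 m/s and contact force between weight_2 and the fingers above 1 N and height (world z) of weight_2_mid between 0.11 and 0.27 m and horizontal distance between weight_2_mid and drawing_mid below 0.04 m and angle between weight_2_mid's own z axis and vertical below 0.26 rad and linear speed of weight_2 below 0.03 m/s) or (horizontal distance between weight_2_mid and round_nest below 0.006 m and z of weight_2_mid in the frame of round_nest below 0.038 m and angle between weight_2_mid's own z axis and vertical below 0.1 rad and contact force between weight_2 and the fingers below 0.1 N and contact force between weight_2 and tray_c0 below 3.4 N and linear speed of weight_2 below 0.02 m/s and contact force between weight_1 and the fingers above 1 N and height (world z) of weight_1_mid between 0.11 and 0.27 m and horizontal distance between weight_1_mid and drawing_mid below 0.04 m and angle between weight_1_mid's own z axis and vertical below 0.26 rad and linear speed of weight_1 below 0.03 m/s))); the arm keeps its last pose, push and grip.
It fails at once if a bystander was shifted by more than 30 mm (distance of any of eraser, tape, sharpener, glue_stick, marker, pen_cup from where it was at the start of the episode above 0.03 m).
It also fails if it takes over 64 s, if anything falls off the work surface, if the arm or the gripper's body presses on something with over 40 N, if the wrist force passes 120 N, or if a joint passes its speed limit or range.

## Working session

There is one attempt and no reset: what is moved stays moved. The work goes in short steps, Python scripts to look and compute and a shell command to move; the robot and the scene stay as the last step left them, time stands still between calls to the robot, and variables do not carry over. Pictures are saved under pics/ and viewed, and the job is handed in when it is done.

```bash
mkdir -p pics
python3 - <<'E'
from station import arm
import cv2
for n in ["scene","top"]:
    im=arm.get_image(n); cv2.imwrite(f"pics/{n}0.png",im[:,:,::-1]); print(n,arm.calibration(n))
print(arm.get_obs())
E
```

```text
scene {'fx': 449.7441623478802, 'fy': 449.7441623478802, 'cx': 260.23103806356806, 'cy': 193.8140684174283, 'xyz': array([ 1.09097099, -0.0558606 ,  0.88119915]), 'rotation': array([-1.48014763e+02,  1.36899236e-01,  8.45408313e+01])}
top {'fx': 484.5032021462102, 'fy': 484.5032021462102, 'cx': 266.91191860670705, 'cy': 188.17967783317056, 'xyz': array([0.31300948, 0.00693959, 1.36047588]), 'rotation': array([-168.73167658,   -0.71043395,  -89.8454856 ])}
{'clock': 0.1, 'joint_positions': array([62.35524051, 17.85544909,  0.79980126, 86.68327269, -0.25237705,
       75.58523814, -1.55864954]), 'joint_vel': array([ 0.03576186, -0.11665729,  0.07753976, -0.19787616,  0.0283727 ,
       -0.07466531,  0.0456881 ]), 'joint_efforts': array([ 7.29367621e-04, -3.80855298e+01,  1.46823227e-01, -2.31241447e+01,
        1.23388783e-02,  8.08589888e-03, -8.13102588e-06]), 'tcp_pos': array([ 0.23440761, -0.49681373,  0.23032997]), 'eef_rot': array([-1.79877876e+02,  4.25111592e-03,  2.52614834e+01]), 'contact_force': array([-0.08164038, -0.24912735, -0.57643695]), 'torque': array([-0.05186851, -0.00521112, -0.01902756]), 'gripper_width': 0.9997312131173862}
```

View pics/scene0.png

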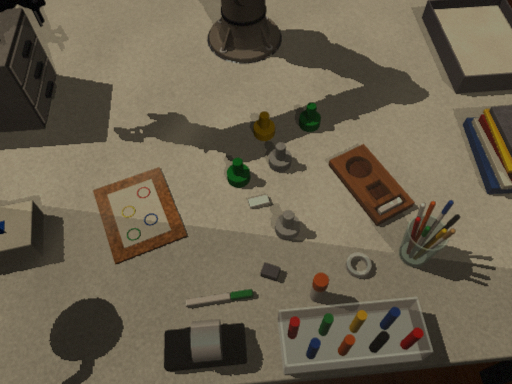

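View pics/top0.png

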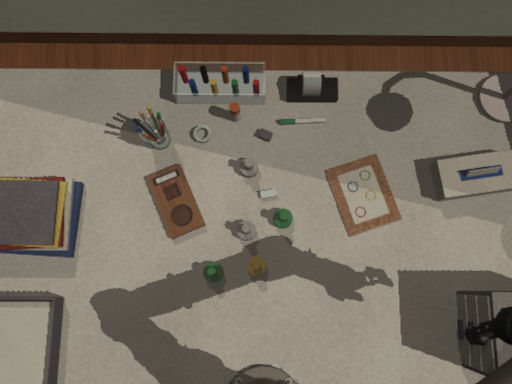

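The scene picture shows grey weights at about (280,160) and (288,225), and green and yellow look-alikes near the closer one. The tray is at (371,183) and the drawing at (140,213). Next I'll take enlarged crops.

```bash
cat > h.py <<'E'
import numpy as np, cv2
from scipy.spatial.transform import Rotation as R
from station import arm
def ray(n,u,v,z):
    c=arm.calibration(n); M=R.from_euler('xyz',c['rotation'],degrees=True).as_matrix()
    d=M@np.array([(u-c['cx'])/c['fx'],(v-c['cy'])/c['fy'],1.]); p=np.array(c['xyz'])
    return p+d*(z-p[2])/d[2]
def proj(n,P):
    c=arm.calibration(n); M=R.from_euler('xyz',c['rotation'],degrees=True).as_matrix()
    q=M.T@(np.array(P)-c['xyz']); return c['cx']+c['fx']*q[0]/q[2], c['cy']+c['fy']*q[1]/q[2]
def crop(src,u0,v0,w,h,k,out):
    im=cv2.imread(src) if isinstance(src,str) else src
    o=cv2.resize(im[v0:v0+h,u0:u0+w],None,fx=k,fy=k,interpolation=cv2.INTER_CUBIC)
    for i in range(0,w,10):
        cv2.line(o,(i*k,0),(i*k,4 if (u0+i)%50 else 14),(0,0,255),1)
        if (u0+i)%20==0: cv2.putText(o,str(u0+i),(i*k,22),0,.35,(0,0,255),1)
    for i in range(0,h,10):
        cv2.line(o,(0,i*k),(5,i*k),(0,0,255),1)
        if (v0+i)%20==0: cv2.putText(o,str(v0+i),(6,i*k+4),0,.35,(0,0,255),1)
    cv2.imwrite(out,o)
E
python3 - <<'E'
from h import *
crop('pics/scene0.png',220,90,200,150,4,'pics/s1.png')
crop('pics/top0.png',140,145,160,140,4,'pics/t1.png')
crop('pics/top0.png',310,140,100,100,5,'pics/t2.png')
E
```

```text
(no output)
```

View pics/s1.png

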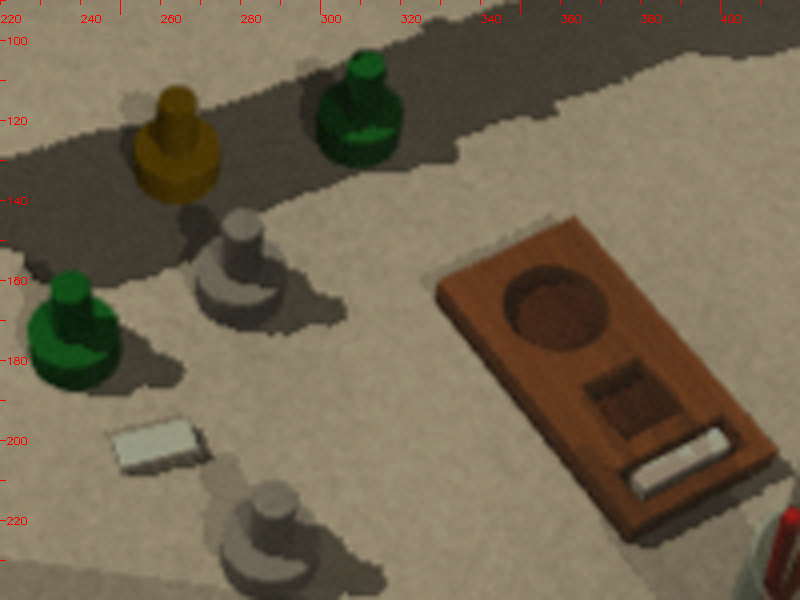

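View pics/t1.png

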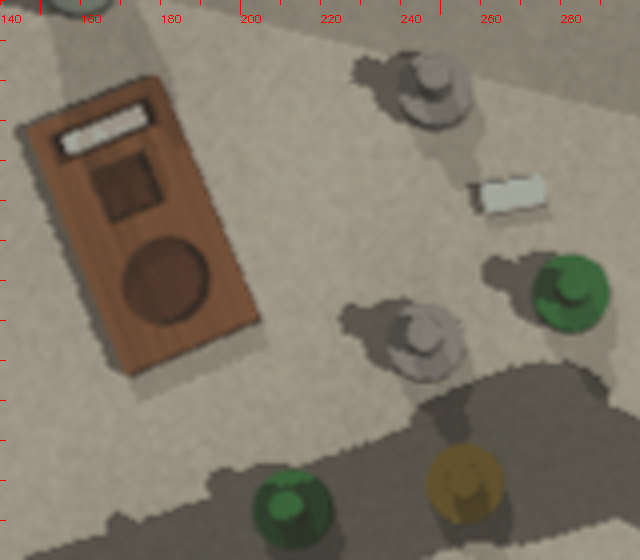

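View pics/t2.png

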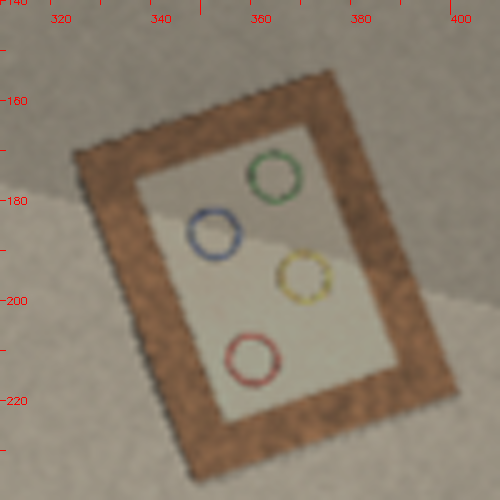

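Run:
```python
from h import *
np.set_printoptions(precision=4,suppress=True)
def px(x,y,u0,v0,k): return u0+(x+.5)/k-.5, v0+(y+.5)/k-.5
S=lambda x,y:px(x,y,220,90,4); T=lambda x,y:px(x,y,140,145,4); T2=lambda x,y:px(x,y,310,140,5)
for nm,s,t,z in [('near',(243,224),(424,332),.068),('far',(275,498),(434,74),.068),('nest',(556,309),(166,280),.02),('eraser',(155,442),(513,195),.012),
 ('green',(70,288),(572,285),.068),('yellow',(178,100),(466,478),.068),('green2',(366,66),(287,505),.068)]:
    print(nm,ray('scene',*S(*s),z),ray('top',*T(*t),z))
cs=[(75,152),(332,71),(458,393),(195,480)]
print('drawing',np.mean([ray('top',*T2(*c),.005) for c in cs],0), ray('scene',140,213,.005))
# tray corners top
tc=[ray('top',*T(*c),.02) for c in [(17,128),(157,76),(261,320),(133,376)]]
print('tray c',np.array(tc),np.mean(tc,0))
c=np.mean(tc,0); x=(tc[0]+tc[1]-tc[2]-tc[3])/2; print(np.linalg.norm(x)); x/=np.linalg.norm(x); print('nest from corners',c-.045*x)
sc=[ray('scene',*S(*q),.02) for q in [(436,287),(574,217),(778,452),(632,535)]]
c=np.mean(sc,0); x=(sc[2]+sc[3]-sc[0]-sc[1])/2; print(np.linalg.norm(x)); x/=np.linalg.norm(x); print('nest from scene corners',c-.045*x,c)
```

```text
near [0.4605 0.0487 0.068 ] [0.4627 0.0483 0.068 ]
far [0.6403 0.0439 0.068 ] [0.6405 0.0434 0.068 ]
nest [0.5036 0.2299 0.02  ] [0.5038 0.2297 0.02  ]
eraser [ 0.5667 -0.0121  0.012 ] [ 0.5668 -0.0118  0.012 ]
green [ 0.4959 -0.0527  0.068 ] [ 0.4948 -0.0509  0.068 ]
yellow [0.3635 0.0211 0.068 ] [0.3662 0.0195 0.068 ]
green2 [0.3474 0.1373 0.068 ] [0.3483 0.1369 0.068 ]
drawing [ 0.5678 -0.2821  0.005 ] [ 0.5705 -0.2786  0.005 ]
tray c [[0.6117 0.3388 0.02  ]
 [0.6501 0.2416 0.02  ]
 [0.4761 0.1629 0.02  ]
 [0.437  0.25   0.02  ]] [0.5437 0.2483 0.02  ]
0.1933663646244609
nest from corners [0.5031 0.2288 0.02  ]
0.190363117791053
nest from scene corners [0.5051 0.2292 0.02  ] [0.5463 0.2474 0.02  ]
```

The two cameras agree within about 2 mm:
- near weight (0.4615, 0.0485)
- far weight (0.6405, 0.0437)
- nest (0.504, 0.2295)
- drawing (0.569, -0.280)

I'll turn the tool to yaw 0 and move above the near weight.

```bash
python3 -m inch '[[[0.043,-0.039,0,8],[0.086,-0.078,0,16],[0.13,-0.118,0,25.26],[0.17,-0.156,0,25.26],[0.21,-0.19,0,25.26]]]' 0.3 60
```

```text
clock: 0.72
tcp_pos: [0.3437, -0.2338, 0.231]
eef_rot: [-180.0, 0.0, 0.0]
contact_force: [0.8, -0.8, 0.4]
gripper_width: 0.699
```

```bash
python3 -m inch '[[[0.023,-0.056,0.01,0],[0.047,-0.112,0.03,0],[0.071,-0.168,0.05,0],[0.095,-0.226,0.08,0],[0.118,-0.283,0.1,0]]]' && python3 -m inch '[[[0,0,0,0],[0,0,0,0]]]'
python3 - <<'E'
from h import *
for n in ["scene","top"]:
    im=arm.get_image(n)[:,:,::-1]; crop(im,*( (220,60,160,130) if n=="scene" else (190,160,120,110)),5,f"pics/{n}2.png")
print(arm.get_obs()['tcp_pos'],arm.get_obs()['contact_force'])
E
```

```text
clock: 1.35
tcp_pos: [0.457, 0.0373, 0.1341]
eef_rot: [180.0, 0.0, -0.1]
contact_force: [1.3, -0.5, 0.0]
gripper_width: 0.7
clock: 1.6
tcp_pos: [0.4566, 0.0357, 0.1348]
eef_rot: [180.0, 0.1, 0.0]
contact_force: [0.3, -0.3, -0.4]
gripper_width: 0.703
[0.45704248 0.03439992 0.13545449] [-0.46428983  0.29233094 -0.41154994]
```

View pics/scene2.png

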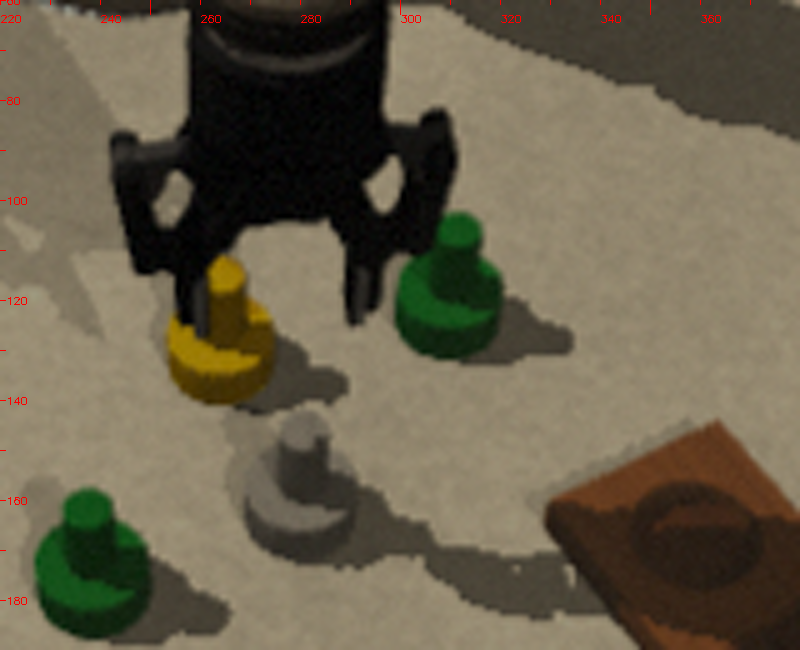

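View pics/top2.png

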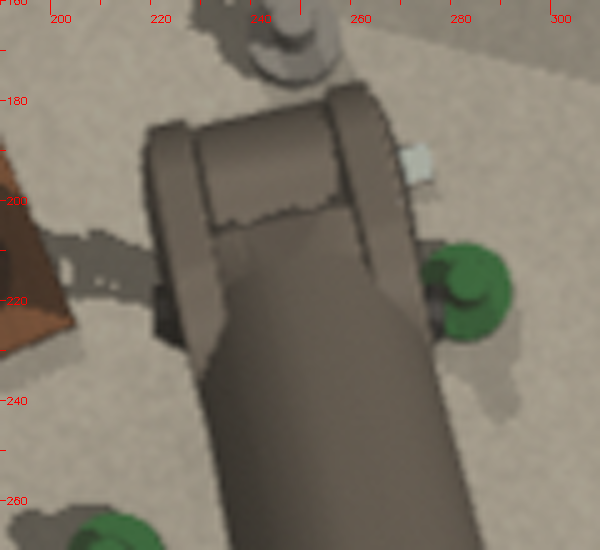

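The scene view shows the fingers straddling the line to the weight with clearance. The TCP stands a little short of the target, so I'll let it settle and correct.

```bash
python3 -m inch '[[[0,0,0,0],[0,0,0,0],[0,0,0,0]]]'
```

```text
clock: 2.08
tcp_pos: [0.4572, 0.0357, 0.1355]
eef_rot: [180.0, -0.0, -0.1]
contact_force: [-0.1, -0.3, -0.4]
gripper_width: 0.702
```

```bash
python3 -m inch '[[[0.0045,-0.0128,0,0],[0.0045,-0.0128,0.02,0],[0.0045,-0.0128,0.05,0],[0.0045,-0.0128,0.08,0],[0.0045,-0.0128,0.1005,0]]]' && python3 -m inch '[[[0,0,0,0],[0,0,0,0],[0,0,0,0]]]'
```

```text
clock: 2.7
tcp_pos: [0.4613, 0.0502, 0.0335]
eef_rot: [-180.0, 0.1, 0.1]
contact_force: [-0.8, -1.1, 0.1]
gripper_width: 0.699
clock: 3.08
tcp_pos: [0.4628, 0.0494, 0.0359]
eef_rot: [-180.0, -0.1, 0.0]
contact_force: [0.8, -0.1, -0.7]
gripper_width: 0.701
```

Run:
```python
from h import *
im=arm.get_image("scene")[:,:,::-1]; crop(im,220,80,160,120,5,"pics/s3.png")
```

```text
(no output)
```

View pics/s3.png

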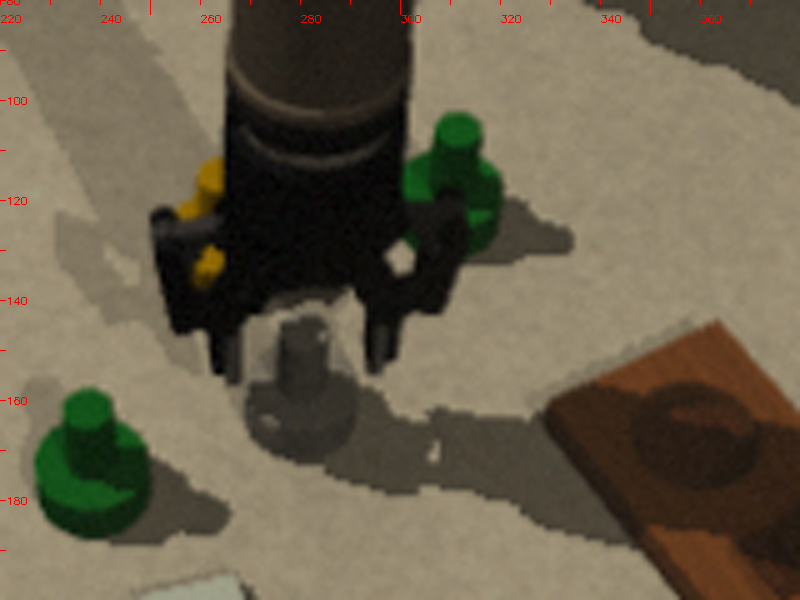

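The stem, at about (281,150), sits between the fingers at (262,155) and (295,152), so I'll close on it.

```bash
python3 -m inch '[[[0,0,0,0],[0,0,0,0],[0,0,0,0],[0,0,0,0],[0,0,0,0]]]' 1 60 && python3 -m inch '[[[0,0,-0.01,0],[0,0,-0.025,0],[0,0,-0.04,0],[0,0,-0.05,0],[0,0,-0.05,0]]]' && for i in 1 2 3; do python3 -m inch '[[[0,0,0,0],[0,0,0,0],[0,0,0,0]]]'|grep -E "force|pos"; done
```

```text
clock: 3.75
tcp_pos: [0.4619, 0.049, 0.0352]
eef_rot: [180.0, -0.0, 0.0]
contact_force: [-0.7, 0.7, 5.0]
gripper_width: 0.262
clock: 4.38
tcp_pos: [0.4626, 0.0491, 0.086]
eef_rot: [-180.0, -0.2, -0.0]
contact_force: [-0.4, -0.4, -2.1]
gripper_width: 0.259
tcp_pos: [0.4613, 0.0489, 0.0844]
contact_force: [0.7, 0.1, -1.7]
tcp_pos: [0.4617, 0.049, 0.0848]
contact_force: [-0.6, -0.9, -1.1]
tcp_pos: [0.4617, 0.049, 0.0848]
contact_force: [-0.5, 0.3, -0.7]
```

Run:
```python
from h import *
im=arm.get_image("scene")[:,:,::-1]; crop(im,220,80,160,120,5,"pics/s4.png")
o=arm.get_obs();print(o['contact_force'],o['torque'],o['joint_efforts'])
```

```text
[ 0.50434327  0.37370803 -1.41083059] [0.0015287  0.01953032 0.0512639 ] [ 1.38714522e-04 -3.25137269e+01 -3.04239951e+00 -1.93898803e+01
  1.05927672e-02  8.86317503e-04 -2.02860474e-05]
```

View pics/s4.png

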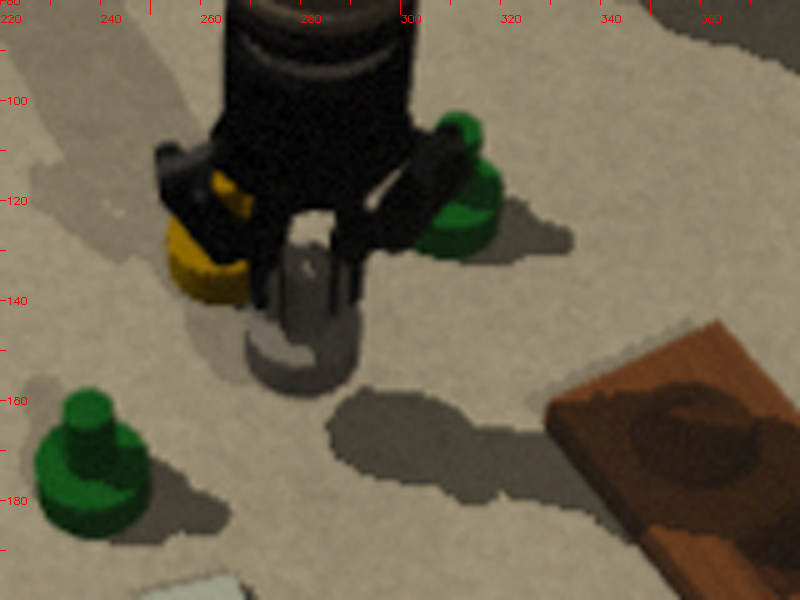

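Near weight is lifted, and it reads as roughly 1 N. I'll average a few more readings and then set it back.

```bash
python3 - <<'E'
from h import *
f=[]
for i in range(12):
    arm.get_image("top"); f.append(arm.get_obs()['contact_force'])
print(np.mean(f,0),np.std(f,0))
E
python3 -m inch '[[[0,0,0.015,0],[0,0,0.03,0],[0,0,0.042,0],[0,0,0.047,0],[0,0,0.0495,0]]]' ; python3 -m inch '[[[0,0,0,0],[0,0,0,0]]]'
```

```text
[ 0.10614722  0.00902828 -1.85641382] [0.65935362 0.55398887 0.5328937 ]
clock: 6.78
tcp_pos: [0.4612, 0.0491, 0.0352]
eef_rot: [180.0, 0.1, 0.0]
contact_force: [-3.6, -0.9, 11.7]
gripper_width: 0.262
clock: 7.02
tcp_pos: [0.4621, 0.049, 0.0356]
eef_rot: [-180.0, -0.1, -0.0]
contact_force: [0.4, 0.7, -0.6]
gripper_width: 0.265
```

```bash
python3 -m inch '[[[0,0,0,0],[0,0,0,0],[0,0,0,0]]]' 0.3 && python3 -m inch '[[[0,0,-0.03,0],[0,0,-0.06,0],[0,0,-0.085,0],[0.045,0,-0.085,0],[0.09,0.0025,-0.085,0]]]' && python3 -m inch '[[[0.045,0.003,0,0],[0.0885,0.003,0,0],[0.0885,0.003,0,0],[0.0885,0.003,0,0],[0.0885,0.003,0,0]]]'
```

```text
clock: 7.4
tcp_pos: [0.4619, 0.049, 0.0355]
eef_rot: [180.0, -0.0, -0.0]
contact_force: [-0.2, -0.2, -0.0]
gripper_width: 0.704
clock: 8.02
tcp_pos: [0.5531, 0.0466, 0.1213]
eef_rot: [180.0, -0.1, 0.0]
contact_force: [-0.2, 0.3, -0.3]
gripper_width: 0.697
clock: 8.65
tcp_pos: [0.639, 0.0437, 0.1206]
eef_rot: [180.0, 0.0, 0.0]
contact_force: [0.4, -0.2, 0.5]
gripper_width: 0.697
```

Run:
```python
from h import *
im=arm.get_image("scene")[:,:,::-1]; crop(im,220,130,160,120,5,"pics/s5.png")
f=[]
for i in range(8):
    arm.get_image("top"); o=arm.get_obs();f.append(np.r_[o['contact_force'],o['tcp_pos']])
print(np.mean(f,0))
```

```text
[0.04580102 0.04457134 0.03625128 0.63980065 0.04345502 0.12067789]
```

View pics/s5.png

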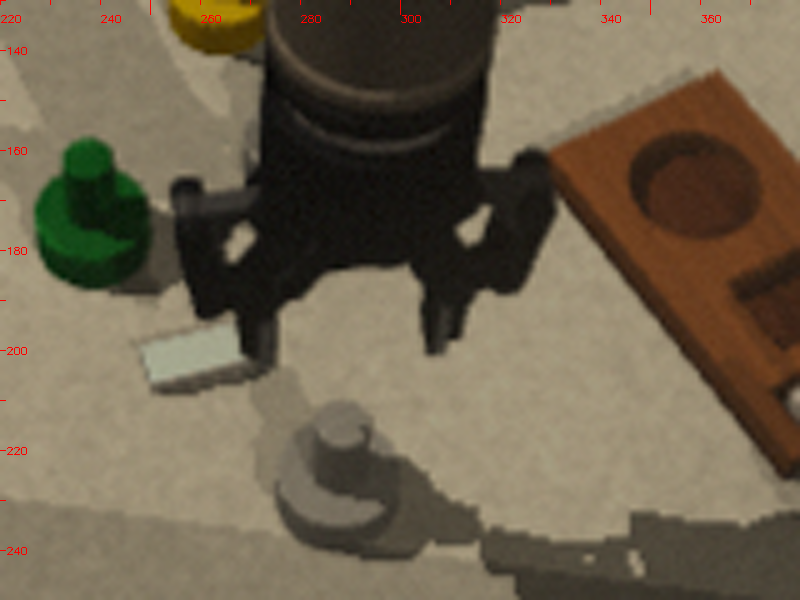

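The gripper is open over the far weight, whose stem top is at about (287,214). With nothing held the baseline is about 0 N, so the near weight is about 1.9 N. I'll descend and grip the far one.

```bash
python3 -m inch '[[[0.0005,0,0.03,0],[0.0005,0,0.06,0],[0.0005,0,0.08,0],[0.0005,0,0.0855,0],[0.0005,0,0.0855,0]]]' && python3 -m inch '[[[0,0,0,0],[0,0,0,0],[0,0,0,0],[0,0,0,0],[0,0,0,0]]]' 1 60 && python3 -m inch '[[[0,0,-0.01,0],[0,0,-0.025,0],[0,0,-0.04,0],[0,0,-0.05,0],[0,0,-0.05,0]]]' && python3 -m inch '[[[0,0,0,0],[0,0,0,0],[0,0,0,0]]]'
python3 - <<'E'
from h import *
im=arm.get_image("scene")[:,:,::-1]; crop(im,220,130,160,120,5,"pics/s6.png")
f=[]
for i in range(12):
    arm.get_image("top"); o=arm.get_obs();f.append(np.r_[o['contact_force'],o['tcp_pos']])
print(np.mean(f,0))
E
```

```text
clock: 9.72
tcp_pos: [0.641, 0.0436, 0.0351]
eef_rot: [-180.0, -0.0, 0.0]
contact_force: [0.3, 0.2, 1.0]
gripper_width: 0.7
clock: 10.35
tcp_pos: [0.6415, 0.0439, 0.0361]
eef_rot: [-180.0, -0.1, 0.0]
contact_force: [-0.6, 0.7, 5.2]
gripper_width: 0.264
clock: 10.98
tcp_pos: [0.6417, 0.0437, 0.0863]
eef_rot: [-180.0, -0.2, -0.0]
contact_force: [0.0, 0.0, -5.8]
gripper_width: 0.266
clock: 11.35
tcp_pos: [0.6403, 0.0434, 0.0842]
eef_rot: [180.0, 0.1, 0.0]
contact_force: [-0.0, -0.7, -4.9]
gripper_width: 0.26
[-2.15059591e-03 -4.50366279e-02 -4.58523716e+00  6.40630999e-01
  4.34806931e-02  8.47508894e-02]
```

View pics/s6.png

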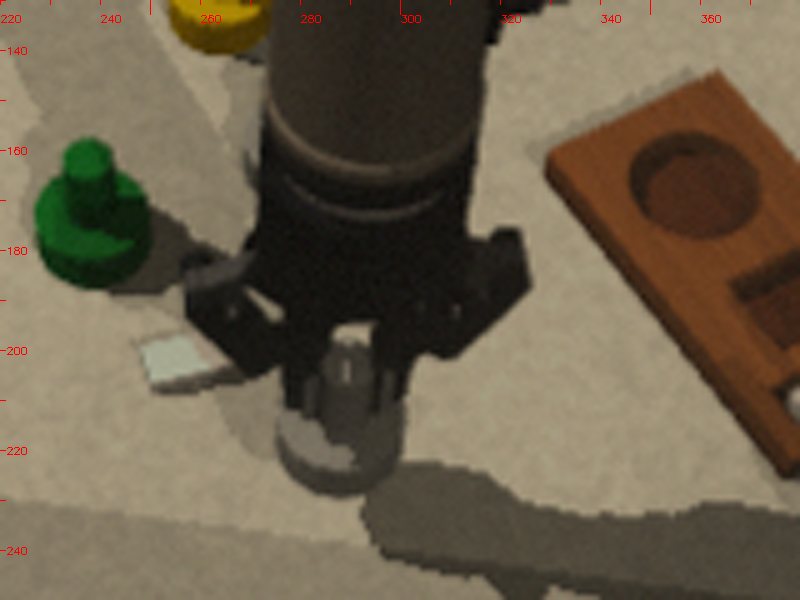

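The far weight is lifted and reads about 4.6 N against 1.9 N, so the near one is lighter. I'll set the far one down and fetch the near one.

```bash
python3 -m inch '[[[0,0,0.015,0],[0,0,0.03,0],[0,0,0.042,0],[0,0,0.047,0],[0,0,0.0495,0]]]'  && python3 -m inch '[[[0,0,0,0],[0,0,0,0],[0,0,0,0],[0,0,0,0],[0,0,0,0]]]' 0.3 && python3 -m inch '[[[0,0,-0.03,0],[0,0,-0.06,0],[0,0,-0.085,0],[-0.045,0,-0.085,0],[-0.09,-0.0025,-0.085,0]]]' && python3 -m inch '[[[-0.045,-0.003,0,0],[-0.089,-0.003,0,0],[-0.089,-0.003,0,0],[-0.089,-0.003,0,0],[-0.089,-0.003,0,0]]]'
python3 - <<'E'
from h import *
im=arm.get_image("scene")[:,:,::-1]; crop(im,220,100,160,150,4,"pics/s7.png")
E
```

```text
clock: 12.62
tcp_pos: [0.6403, 0.0436, 0.0361]
eef_rot: [180.0, 0.1, -0.0]
contact_force: [-5.5, -0.8, 8.4]
gripper_width: 0.262
clock: 13.25
tcp_pos: [0.6407, 0.0435, 0.0354]
eef_rot: [180.0, -0.0, -0.0]
contact_force: [0.3, 1.0, -0.2]
gripper_width: 0.7
clock: 13.88
tcp_pos: [0.5501, 0.046, 0.1206]
eef_rot: [-180.0, -0.1, -0.0]
contact_force: [0.5, 0.3, 0.3]
gripper_width: 0.701
clock: 14.5
tcp_pos: [0.4633, 0.0491, 0.1207]
eef_rot: [-180.0, -0.1, -0.0]
contact_force: [0.5, 0.3, -0.2]
gripper_width: 0.701
```

View pics/s7.png

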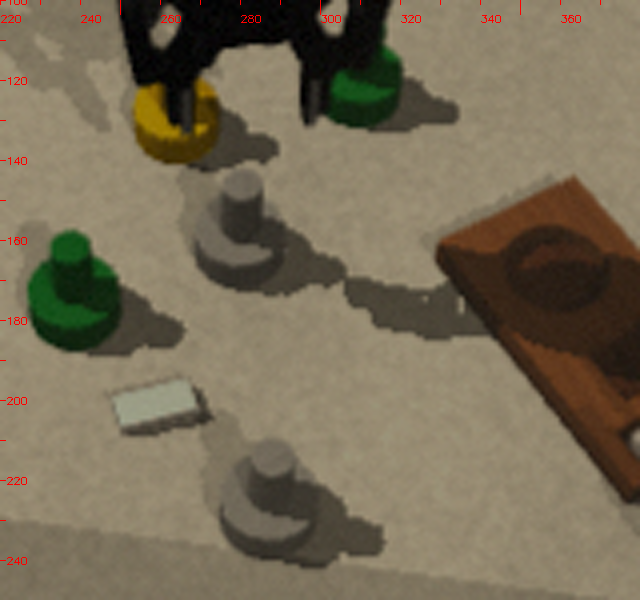

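```bash
python3 -m inch '[[[-0.0005,0,0.03,0],[-0.0005,0,0.06,0],[-0.0005,0,0.08,0],[-0.0005,0,0.0855,0],[-0.0005,0,0.0855,0]]]' && python3 -m inch '[[[0,0,0,0],[0,0,0,0],[0,0,0,0],[0,0,0,0],[0,0,0,0]]]' 1 60 && python3 -m inch '[[[0,0,-0.02,0],[0,0,-0.045,0],[0,0,-0.07,0],[0.01,-0.04,-0.07,0],[0.02,-0.08,-0.07,0]]]' && python3 -m inch '[[[0.01,-0.04,0,0],[0.018,-0.08,0,0],[0.022,-0.1005,0,0],[0.022,-0.1005,0,0],[0.022,-0.1005,0,0]]]' && python3 -m inch '[[[0,0,0,0],[0,0,0,0],[0,0,0,0]]]'
python3 - <<'E'
from h import *
im=arm.get_image("scene")[:,:,::-1]; crop(im,300,80,120,120,5,"pics/s8.png")
f=[]
for i in range(6):
    im=arm.get_image("top")[:,:,::-1]; o=arm.get_obs();f.append(np.r_[o['contact_force'],o['tcp_pos']])
crop(im,130,150,120,110,5,"pics/t8.png")
print(np.mean(f,0))
E
```

```text
clock: 15.18
tcp_pos: [0.4618, 0.0491, 0.0349]
eef_rot: [-180.0, -0.0, -0.0]
contact_force: [0.4, 0.5, 0.5]
gripper_width: 0.696
clock: 15.8
tcp_pos: [0.4621, 0.0492, 0.0358]
eef_rot: [-180.0, -0.1, 0.0]
contact_force: [-0.8, -0.3, 5.3]
gripper_width: 0.263
clock: 16.42
tcp_pos: [0.4812, 0.1288, 0.1047]
eef_rot: [180.0, 0.0, -0.1]
contact_force: [0.5, -0.6, -2.2]
gripper_width: 0.265
clock: 17.05
tcp_pos: [0.5028, 0.2274, 0.104]
eef_rot: [179.9, 0.1, -0.1]
contact_force: [-0.4, 0.4, -1.4]
gripper_width: 0.266
clock: 17.42
tcp_pos: [0.5032, 0.2289, 0.1049]
eef_rot: [180.0, -0.0, -0.1]
contact_force: [-0.4, -0.4, -1.3]
gripper_width: 0.266
[-0.06173594  0.02194612 -1.34593536  0.50316983  0.2294242   0.10485758]
```

View pics/s8.png

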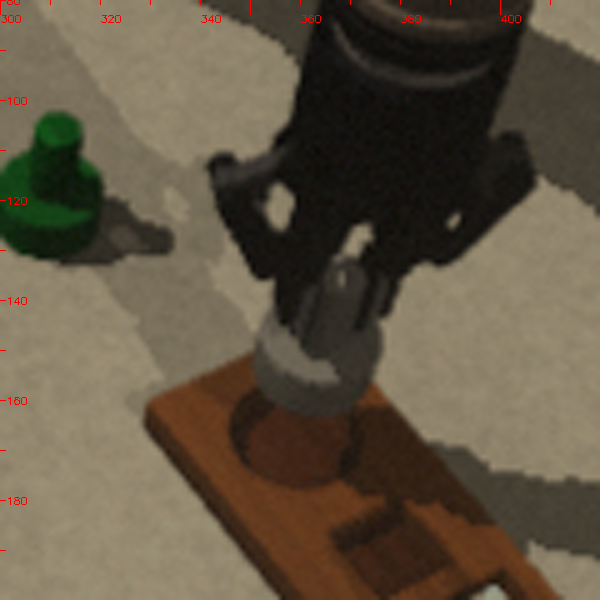

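View pics/t8.png

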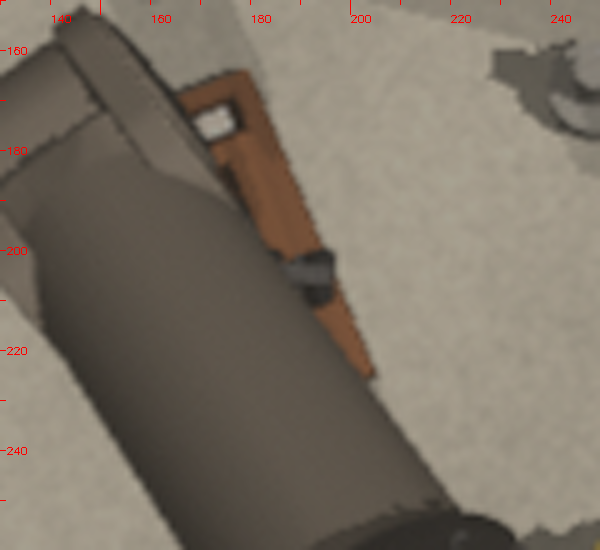

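The scene shows the drum spanning about u 350.5 to 376.3, with its lowest point at v about 162.8. I'll check this against the model.

Run:
```python
from h import *
t=np.linspace(0,2*np.pi,100)
for cx,cy in [(.5032,.2294),(.5032,.2324),(.5062,.2294)]:
    P=np.array([proj('scene',(cx+.027*np.cos(a),cy+.027*np.sin(a),z)) for z in(.07,.096) for a in t])
    print(P.min(0),P.max(0))
P=np.array([proj('scene',(.504+.031*np.cos(a),.2295+.031*np.sin(a),.02)) for a in t]);print('nest',P.min(0),P.max(0))
```

```text
[350.37810629 137.1263544 ] [377.08934879 163.60761973]
[351.69019335 137.02444412] [378.43175135 163.50118931]
[350.64592338 138.17301832] [377.40702978 164.70323219]
nest [345.20410955 156.40155336] [371.85231548 178.00915059]
```

The model and the differential measurement both suggest a shift of about +1.5 mm in x and +1 mm in y. I'll descend in stages and watch the force.

```bash
python3 -m inch '[[[0.0012,-0.001,0,0],[0.0012,-0.001,0.015,0],[0.0012,-0.001,0.03,0],[0.0012,-0.001,0.042,0],[0.0012,-0.001,0.048,0]]]' && python3 -m inch '[[[0,0,0,0],[0,0,0,0],[0,0,0.004,0],[0,0,0.008,0],[0,0,0.0085,0]]]' && python3 -m inch '[[[0,0,0,0],[0,0,0,0]]]'
```

```text
clock: 18.4
tcp_pos: [0.5035, 0.23, 0.0552]
eef_rot: [179.9, 0.1, 0.0]
contact_force: [-0.9, 0.3, -2.0]
gripper_width: 0.263
clock: 19.02
tcp_pos: [0.504, 0.2302, 0.0479]
eef_rot: [180.0, 0.0, -0.0]
contact_force: [-0.6, 0.4, -2.2]
gripper_width: 0.267
clock: 19.27
tcp_pos: [0.5044, 0.2306, 0.0484]
eef_rot: [-180.0, -0.0, -0.0]
contact_force: [-0.0, -0.3, -1.9]
gripper_width: 0.266
```

Run:
```python
from h import *
im=arm.get_image("scene")[:,:,::-1]; crop(im,300,80,120,120,5,"pics/s9.png")
```

```text
(no output)
```

View pics/s9.png

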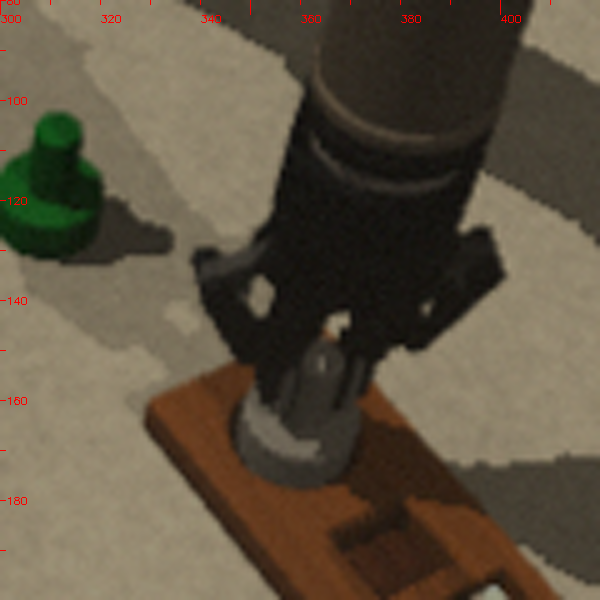

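The drum has entered the pocket with no contact force. I'll lower it the rest of the way.

```bash
python3 -m inch '[[[0,0,0.002,0],[0,0,0.004,0],[0,0,0.006,0],[0,0,0.0065,0],[0,0,0.0065,0]]]' && python3 -m inch '[[[0,0,0,0],[0,0,0,0],[0,0,0,0]]]'
```

```text
clock: 19.95
tcp_pos: [0.5043, 0.2304, 0.0419]
eef_rot: [180.0, 0.0, -0.0]
contact_force: [-0.2, -0.9, 0.6]
gripper_width: 0.264
clock: 20.32
tcp_pos: [0.5043, 0.2304, 0.0419]
eef_rot: [180.0, 0.0, -0.0]
contact_force: [-1.5, -0.4, 0.8]
gripper_width: 0.267
```

```bash
python3 -m inch '[[[0,0,0,0],[0,0,0,0],[0,0,0,0],[0,0,0,0],[0,0,0,0]]]' 0.3 && python3 -m inch '[[[0,0,-0.02,0],[0,0,-0.05,0],[0,0,-0.08,0],[0,0.04,-0.08,0],[0.02,0.08,-0.08,0]]]' && python3 -m inch '[[[0.04,0.04,0,0],[0.08,0.08,0,0],[0.116,0.107,0,0],[0.116,0.107,0,0],[0.116,0.107,0,0]]]'
python3 - <<'E'
from h import *
im=arm.get_image("scene")[:,:,::-1]; crop(im,220,120,200,140,4,"pics/s10.png")
im=arm.get_image("top")[:,:,::-1]; crop(im,140,150,130,110,5,"pics/t10.png")
f=[]
for i in range(4):
    arm.get_image("top"); o=arm.get_obs();f.append(o['tcp_pos'])
print(np.mean(f,0))
E
```

```text
clock: 20.95
tcp_pos: [0.5044, 0.2305, 0.0418]
eef_rot: [-180.0, -0.0, -0.0]
contact_force: [0.2, 0.0, -0.1]
gripper_width: 0.7
clock: 21.58
tcp_pos: [0.5236, 0.1509, 0.1226]
eef_rot: [-180.0, -0.0, 0.2]
contact_force: [1.2, 0.4, -0.2]
gripper_width: 0.701
clock: 22.2
tcp_pos: [0.6397, 0.0445, 0.1214]
eef_rot: [-179.9, 0.1, 0.0]
contact_force: [0.3, 0.9, 0.7]
gripper_width: 0.699
[0.63964132 0.04504513 0.12211066]
```

View pics/s10.png

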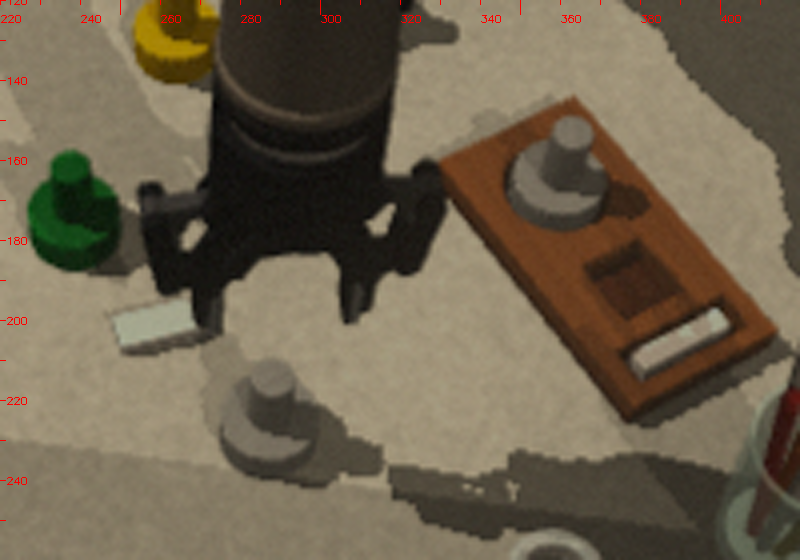

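View pics/t10.png

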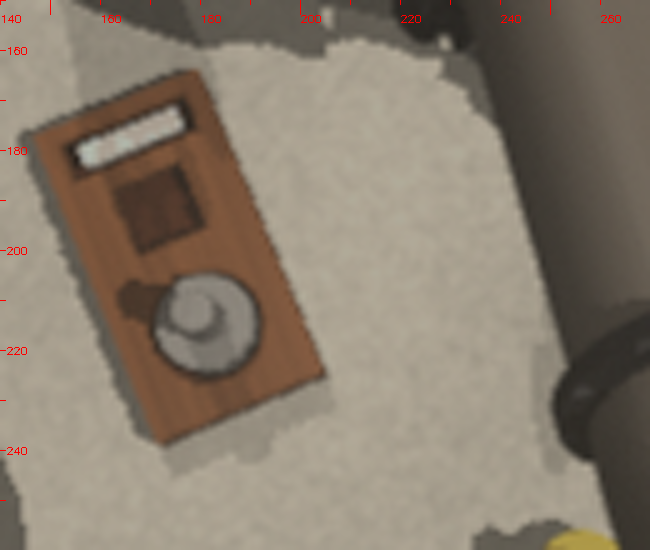

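The light weight sits flat in the nest (scene (359,167), top (181,214)). Next I'll pick up the heavy one, whose stem top is still at scene (288,214).

```bash
python3 -m inch '[[[0.001,0.001,0.03,0],[0.001,0.001,0.06,0],[0.001,0.001,0.08,0],[0.001,0.001,0.086,0],[0.001,0.001,0.086,0]]]' && python3 -m inch '[[[0,0,0,0],[0,0,0,0],[0,0,0,0],[0,0,0,0],[0,0,0,0]]]' 1 80 && python3 -m inch '[[[0,0,-0.02,0],[0,0,-0.045,0],[0,0,-0.075,0],[0,0,-0.105,0],[0,0,-0.14,0]]]'&& python3 -m inch '[[[0,0.03,0,0],[-0.014,0.07,0,0],[-0.028,0.11,0,0],[-0.042,0.15,0,0],[-0.056,0.19,0,0]]]' && python3 -m inch '[[[-0.008,0.04,0,0],[-0.015,0.08,0,0],[-0.015,0.11,0,0],[-0.015,0.133,0,0],[-0.015,0.133,0,0]]]' && python3 -m inch '[[[0,0,0,0],[0,0,0,0],[0,0,0,0],[0,0,0,0],[0,0,0,0]]]'
```

```text
clock: 23.12
tcp_pos: [0.6416, 0.0427, 0.0361]
eef_rot: [-180.0, -0.0, 0.0]
contact_force: [0.1, -0.0, 0.1]
gripper_width: 0.701
clock: 23.75
tcp_pos: [0.6423, 0.0431, 0.0372]
eef_rot: [-180.0, -0.1, 0.0]
contact_force: [-0.1, 0.9, 5.4]
gripper_width: 0.259
clock: 24.38
tcp_pos: [0.6398, 0.0417, 0.1755]
eef_rot: [179.9, 0.2, -0.0]
contact_force: [0.0, -0.5, -4.4]
gripper_width: 0.258
clock: 25.0
tcp_pos: [0.5835, -0.1491, 0.1752]
eef_rot: [180.0, 0.2, -0.0]
contact_force: [-0.1, 0.1, -4.5]
gripper_width: 0.256
clock: 25.62
tcp_pos: [0.569, -0.2834, 0.1751]
eef_rot: [179.9, 0.1, -0.2]
contact_force: [-0.6, -0.1, -4.6]
gripper_width: 0.256
clock: 26.25
tcp_pos: [0.5704, -0.2804, 0.1759]
eef_rot: [180.0, 0.0, 0.0]
contact_force: [0.7, 0.5, -4.4]
gripper_width: 0.257
```

Run:
```python
from h import *
cv2.imwrite("pics/s11.png",cv2.resize(arm.get_image("scene")[:,:,::-1],(800,600)))
cv2.imwrite("pics/t11.png",cv2.resize(arm.get_image("top")[:,:,::-1],(800,600)))
o=arm.get_obs();print(o['tcp_pos'],o['contact_force'],o['clock'])
```

```text
[ 0.57033556 -0.28051795  0.17582352] [ 0.39357599  0.26152647 -4.96570135] 26.35
```

View pics/s11.png

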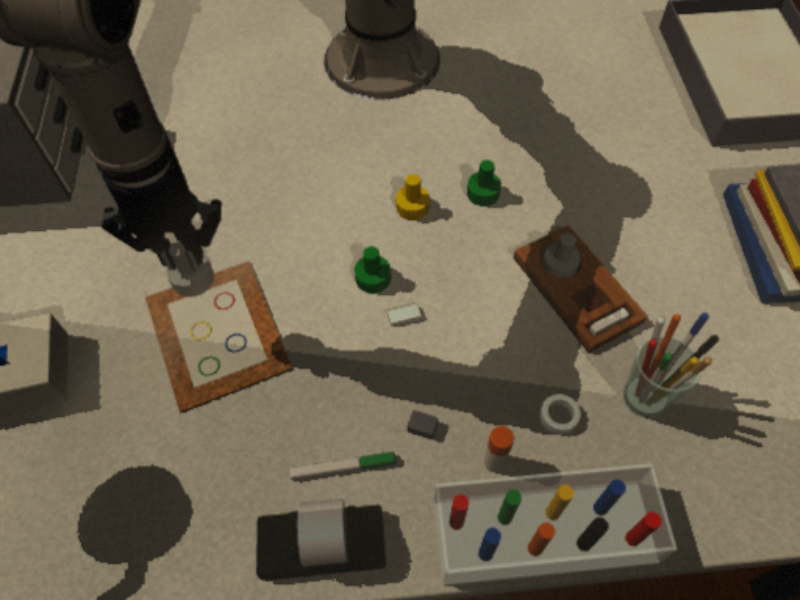

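View pics/t11.png

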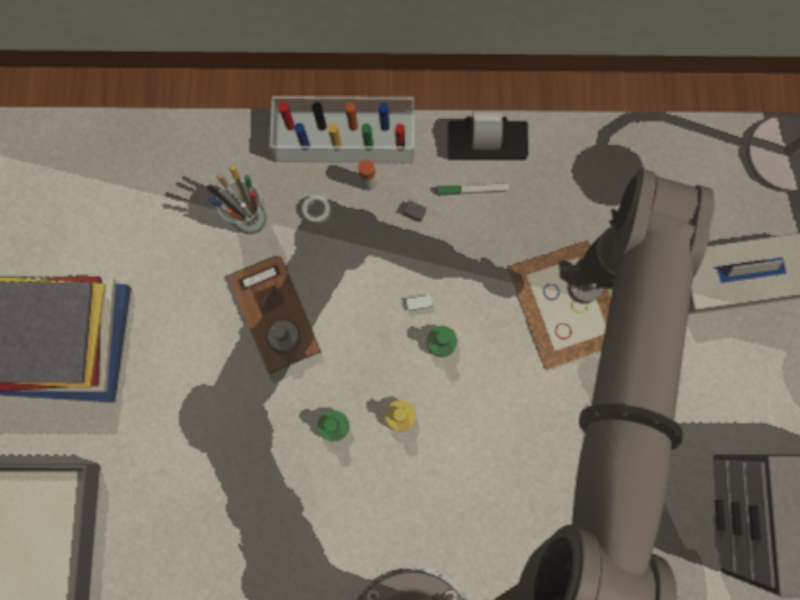

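The heavy weight hangs upright over the drawing (scene (190,275) in the enlarged view), with its centre about 0.175 m up. The light one is in the nest and the other objects are where they were. I'll check that it is still and hand in.

```bash
python3 -m inch '[[[0,0,0,0],[0,0,0,0],[0,0,0,0],[0,0,0,0]]]'
python3 - <<'E'
from station import arm
print(abs(arm.get_obs()['joint_vel']).max()); print(arm.close_job())
E
```

```text
clock: 26.85
tcp_pos: [0.5704, -0.2805, 0.1758]
eef_rot: [180.0, -0.0, -0.0]
contact_force: [-0.8, -0.3, -5.2]
gripper_width: 0.259
0.05023396162582739
the job is handed in; nothing more can be done
None
```

I lifted the near weight, then the far one: the near one read about 1.4–1.9 N and the far one about 4.6 N. I lowered the lighter near weight into the round nest and let go of it. The heavier one is now held over the drawing, and I handed the job in at 26.9 s; it reports no verdict.

The last pictures show the light weight flat in the nest and the other objects apparently where they were, judged by eye. The heavy weight is upright and still, its centre about 0.175 m up and about 2 mm from the measured middle of the drawing. None of the checks failed. The only disagreements were 2–4 mm between the two cameras, and a correction of about 1.5 mm before lowering into the nest.

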